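Unbolt the mug cooling cage and hold its gate ajar

ROBOT

A 6-joint arm with a two-finger parallel gripper is mounted at the origin on the work surface. World frame = base frame: x ahead of the robot, y to its left, z up, the work surface at z = 0. Lengths are in mm, angles in rad, forces in N, time in s.
With the tool pointing down it reaches from about 250 to 775 mm from the base axis. Payload 4 kg.
Tool frame: the origin (TCP) lies on the centre line of the jaws, within the pads' length; the fingertips stand 22 mm ahead of it and the grasp point (between the pads) lies 3 mm ahead of it; z points along the fingers, y is the direction in which the jaws open and shut (so a half turn about z gives the same grasp; the last joint's range is limited). The gripper opens to 94 mm and grips with 3 to 60 N. Pads are 16 mm wide; open, the fingers measure 119 mm over their backs; the gripper's body (75 mm by 177 mm) begins 78 mm behind the grasp point.
Start: joints at [-1.375, 0.087, 1.371, -0, 1.684, -0.103], TCP at [161.902, -525.648, 227.506] pointing down, gripper open.
Joint ranges: [-3.1, 3.1], [-0.76, 2.03], [0.27, 2.55], [-1.08, 4.22], [0.17, 2.65], [-2.57, 2.57]. Speed limits (rad/s): [2.79, 2.79, 3.14, 3.14, 3.14, 3.14].

INTERFACE

Orientations are given as a unit quaternion [x, y, z, w].
In Python, from workcell import bot gives the robot as it stands. The module is installed in compiled form; this text tells all that it offers.
- The arm moves only by the shell command python3 -m crank 'ROWS' [FORCE]. ROWS is JSON, a list of rows, each a list of 7 numbers: the turn, a rotation vector about the tool's x, y, z in degrees, then the shift along the tool's x, y, z in m, then the gripper's target within -1 to 1 (fully open at 1, half-way at 0, shut at -1). In form: [[ax, ay, az, tx, ty, tz, grip], ...]. A call has 1 to 8 rows; each row shifts and turns the commanded pose from where the row before left it, along the tool's axes as they then stand; what a row does not reach is not made up. A row lasts 1/8 s, in which the tool goes at most 62.5 mm and 10.7 degrees, less where a joint would pass 70% of its speed; a pose out of reach is approached as far as the arm can. A call with a gripper value outside its range is refused whole. The fingers move at their own pace and stop on an object; FORCE is the grip in N (left out, the last holds). Time passes only in rows, so rows that do not move let the fingers close. It gives the time, the measured TCP pose, the force and the opening at its end, in the units of the state.
- bot.read_state(): the state, without advancing time (a new reading comes with each control period).
- bot.camera(name): name is "side" or "top"; returns the picture (420x560x3 uint8, red, green, blue); there is no depth.
- bot.camera_model(name): a dict with "fx", "fy", "cx", "cy" (pixels), "extrinsics" (4x4, takes a point from camera to world coordinates). Camera axes: x right, y down, z forward; pixel columns grow to the right and rows downward; lengths in mm; the calibration is good to about 2 mm. A picture is of the moment at which its call begins. camera_model takes no time and is no camera call.
- bot.sign_off(): hands the job in, once; it reports no verdict.
The state is a dict: "t": time; "q": joint angles; "qd": joint speeds; "joint_efforts": joint torques, N m; "eef_pos": TCP position; "tool_rot": TCP orientation; "force": force on the tool from outside, world axes, zero at the start; "ft_torque": the same for the moment, N m; "width": finger opening in mm.
Only numpy, scipy, OpenCV 4.12 (cv2) and the standard library are available. Lean on these libraries where they do the work, as an engineer would, in place of code of your own. Each camera call takes 0.05 s, during which the arm holds its last target.

TASK

The printed mugs in the cooling cage are ready: press the green button on the grey control box all the way down and let it spring back up to stop the fan. Then take the red knob of the sagging bolt on the cage gate, lift it so that the hooked nose clears the bent yellow keeper while you pull the bolt right back, swing the gate toward the robot and hold it ajar, its free edge about 8 cm out, so that a colleague can reach in. Finish still holding the sprung gate steady there, and leave the mugs and everything else on the table where they stand.

Things in the scene. Friction and masses are not known exactly. Their poses are not given: they have to be found in the camera images.
- cage: Fixed blue cooling cage 340 mm wide (y), 240 mm deep, fence 120 mm high, with a grey 50 mm deep motor box behind. Origin on the table under the middle of its front; its x axis points into the cage away from the robot, y along the front towards the gate's hinge, z up. The keeper post is at the -y end of the front, the fence has an open top.
- gate_hinge (a point): Point on the gate's vertical hinge axis at the height of the gate's top edge, in the cage frame (0, 130, 120) mm. Turns with the cage only.
- gate (a joint): Gate angle (rad): 0 closed, grows as the free edge swings towards the cage's -x (turning clockwise seen from above), limit 1.3. A spring always closes it: 0.48 N m at 0, plus 0.4 N m per rad, i.e. about 3 N at the knob.
- gate_edge (a point): Top corner of the gate's free edge, 240 mm from the hinge axis, 120 mm high. The gate is a 12 mm thick blue frame, 16 mm thick at its top rail.
- gate_leaf: The gate itself (carrying barrel and bolt). Origin on the hinge axis at table height; at gate angle 0 its axes are those of the cage; the free edge lies along its -y.
- bolt_knob (a point): Grip point on the axis of the bolt's red upright knob, a plain post 14 mm thick; 33 mm above the rod's axis, 16 mm below the post's top. z runs up the post, y along the rod to the hinge. With the bolt home it is about 196 mm from the hinge along the gate, 163 mm above the table; the gate's top rail is 120 mm high, the rod 10 mm thick. Over 25 mm is free around the knob.
- bolt (a joint): Travel of the bolt along its barrel (m): 0 fully home in the keeper, 0.055 fully drawn towards the hinge (cage +y). Friction 1.5 N. It starts 0 to 3 mm drawn. The hooked nose meets the lip at about 4 mm; the nose is out of the keeper from about 0.030.
- barrel (a joint): Tilt of the sagging barrel and bolt (rad) about a pivot 100 mm from the hinge along the gate and 140 mm above the table: 0 as it sags (nose 0.1 rad below level), grows as the nose is lifted, limit 0.35; it falls back by its own weight (0.24 kg in all, about 2 N at the knob). The knob, home, is 100 mm from the pivot and the nose 178 mm.
- keeper_lip (a point): Middle of the top edge of the keeper's bent lip, 116 mm high, 6 mm thick in y. The yellow keeper is a tall loop: lip on the gate's side, cheeks 24 mm apart, a bridge over the lip, underside 168 mm high. The nose (12 mm wide) hangs behind the lip, 9 mm below its top. Lifting the knob 6 mm clears the lip; above 20 mm the rod meets the bridge: 9 to 14 mm is right.
- control_box: Grey control box 90 x 110 x 50 mm, fixed to the table left or right of the cage, origin under its middle.
- fan_button_top (a point): Centre of the top face of the green push button (36 mm in diameter) on the control box, about 73 mm above the table; it is pressed straight down. A black collar 52 mm in diameter and 12 mm high surrounds its foot.
- fan_button (a joint): Button travel (m): 0 out, 0.007 fully down (about 5 N); it springs back.
- mug_white: White mug 80 mm in diameter, 95 mm high, in the cage; origin under its middle.
- mug_blue: Blue mug 80 mm in diameter, 95 mm high, in the cage; origin under its middle.
- ink_tub: Red ink tub 84 mm in diameter, 90 mm high, on the table on the side where the control box is not.
- ink_jar: Blue ink jar 68 mm in diameter, 85 mm high, at the far right of the cage.
- spray: Clear bottle 60 mm in diameter, 160 mm high, left of the cage.
- tape_roll: Yellow tape roll 90 mm in diameter, 24 mm high, lying right of the cage.
Not all that is in view belongs to the job. What is shaped like the control_box but orange is not meant. Leave any pink look-alike of the ink_tub alone.

How it is judged:
By the outcome, as a careful person would: the job done as asked, in the order asked, and still so for the second after the job is handed in, while the arm keeps its last pose, push and grip.
It also fails if it takes over 48 s, if anything falls off the work surface, if the arm or the gripper's body presses on something with over 40 N, if the wrist force passes 120 N, or if a joint passes its speed limit or range.

## Working session

There is one attempt and no reset: what is moved stays moved. The work goes in short steps, Python scripts to look and compute and a shell command to move; the robot and the scene stay as the last step left them, time stands still between calls to the robot, and variables do not carry over. Pictures are saved under pics/ and viewed, and the job is handed in when it is done.

```bash
mkdir -p pics; python3 - <<'E'
from workcell import bot
import cv2, numpy as np
s=bot.read_state(); print(s)
for n in("side","top"):
    im=bot.camera(n); cv2.imwrite(f"pics/{n}0.png",im[:,:,::-1]); m=bot.camera_model(n); print(n,m)
E
```

```text
{'t': 0.0, 'q': array([-1.37510197e+00,  8.79590487e-02,  1.37222100e+00, -2.45759075e-05,
        1.68359650e+00, -1.03116653e-01]), 'qd': array([ 0.0006032 ,  0.00075561, -0.00084217,  0.00117585,  0.0017781 ,
        0.0006859 ]), 'joint_efforts': array([-6.70698828e-04, -3.40182281e+01, -3.02429080e+01,  7.17560481e-02,
        3.29865539e-02, -1.58444573e-04]), 'eef_pos': array([ 161.79431873, -525.14976948,  226.31878328]), 'tool_rot': array([ 9.88859358e-01,  1.48848844e-01, -6.27252963e-05, -1.09021419e-03]), 'force': array([-0.21425923,  0.76174233,  0.41471593]), 'ft_torque': array([-0.01728314,  0.06083642,  0.03315686]), 'width': 93.71271701690652}
side {'fx': 483.85102769068135, 'fy': 483.85102769068135, 'cx': 279.6988642732404, 'cy': 208.84047791179168, 'extrinsics': array([[-7.65562182e-01, -3.84033004e-01,  5.16171674e-01,
        -2.38958153e+02],
       [-6.43279798e-01,  4.44100221e-01, -6.23671465e-01,
         8.88368916e+02],
       [ 1.02784722e-02, -8.09502097e-01, -5.87027007e-01,
         9.42823190e+02],
       [ 0.00000000e+00,  0.00000000e+00,  0.00000000e+00,
         1.00000000e+00]])}
top {'fx': 409.66433480193166, 'fy': 409.66433480193166, 'cx': 282.1591157860954, 'cy': 215.53971258865062, 'extrinsics': array([[-1.47446992e-02, -9.95907208e-01,  8.91707745e-02,
         3.81302811e+02],
       [-9.99680748e-01,  1.65128762e-02,  1.91239836e-02,
        -9.01236097e+00],
       [-2.05181791e-02, -8.88603292e-02, -9.95832740e-01,
         1.14601454e+03],
       [ 0.00000000e+00,  0.00000000e+00,  0.00000000e+00,
         1.00000000e+00]])}
```

View pics/side0.png

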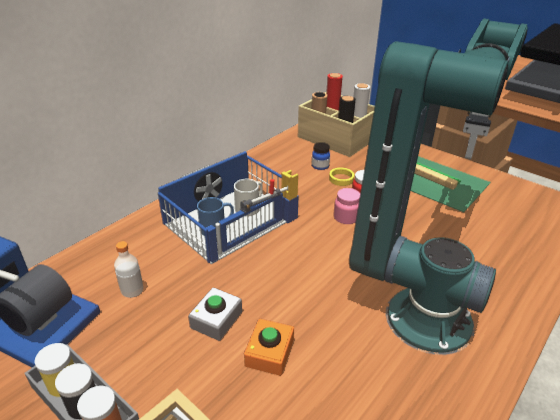

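View pics/top0.png

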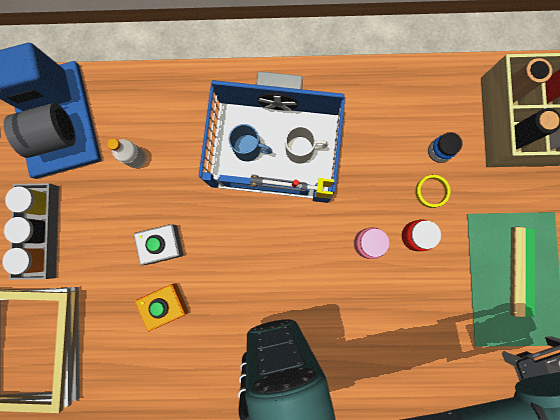

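The control box (grey) has its button at top (155,244) and side (214,303). The orange one is a decoy. The red knob is near top (296,183) and side (271,186), with the yellow keeper at top (326,188).

```bash
cat > h.py <<'E'
import numpy as np,cv2
from workcell import bot
def ray(n,p):
    m=bot.camera_model(n);E=m["extrinsics"]
    d=E[:3,:3]@np.array([(p[0]-m["cx"])/m["fx"],(p[1]-m["cy"])/m["fy"],1.]);return E[:3,3],d/np.linalg.norm(d)
def onz(n,p,z):
    o,d=ray(n,p);return o+d*(z-o[2])/d[2]
def tri(pt,ps):
    A=[];b=[]
    for n,p in(("top",pt),("side",ps)):
        o,d=ray(n,p);P=np.eye(3)-np.outer(d,d);A.append(P);b.append(P@o)
    x=np.linalg.lstsq(np.vstack(A),np.hstack(b),rcond=None)[0]
    return x
def proj(n,X):
    m=bot.camera_model(n);E=m["extrinsics"];c=E[:3,:3].T@(np.array(X)-E[:3,3]);return np.array([m["fx"]*c[0]/c[2]+m["cx"],m["fy"]*c[1]/c[2]+m["cy"]])
def blobs(im,kind,roi,minA=6):
    h=cv2.cvtColor(im,cv2.COLOR_RGB2HSV)
    R={"green":[(45,120,50),(80,255,255)],"yellow":[(20,120,90),(35,255,255)]}
    if kind=="red": m=cv2.inRange(h,(0,150,70),(5,255,255))|cv2.inRange(h,(172,150,70),(180,255,255))
    else: m=cv2.inRange(h,*R[kind])
    k=np.zeros_like(m);x0,y0,x1,y1=roi;k[y0:y1,x0:x1]=255;m&=k
    n,l,st,c=cv2.connectedComponentsWithStats(m)
    return [(st[i].tolist(),c[i].round(1).tolist()) for i in range(1,n) if st[i][4]>=minA]
E
python3 - <<'E'
from h import *
T=cv2.imread("pics/top0.png")[:,:,::-1].copy();S=cv2.imread("pics/side0.png")[:,:,::-1].copy()
for k,rt,rs in(("green",(130,225,180,260),(190,285,240,325)),("red",(280,170,320,200),(255,170,285,210)),("yellow",(305,170,345,205),(275,165,305,205))):
    print(k,blobs(T,k,rt),blobs(S,k,rs))
cv2.imwrite("pics/c1.png",cv2.resize(T[160:215,190:350],None,fx=5,fy=5,interpolation=cv2.INTER_CUBIC)[:,:,::-1])
cv2.imwrite("pics/c2.png",cv2.resize(S[160:270,155:310],None,fx=5,fy=5,interpolation=cv2.INTER_CUBIC)[:,:,::-1])
E
```

```text
green [([146, 238, 14, 13, 146], [152.8, 243.9])] [([208, 296, 14, 10, 103], [214.4, 300.3])]
red [([292, 180, 7, 7, 37], [294.9, 182.9])] [([269, 179, 5, 15, 55], [271.4, 185.8])]
yellow [([316, 178, 18, 20, 209], [323.4, 187.5])] [([282, 170, 16, 30, 295], [289.9, 183.6])]
```

View pics/c1.png

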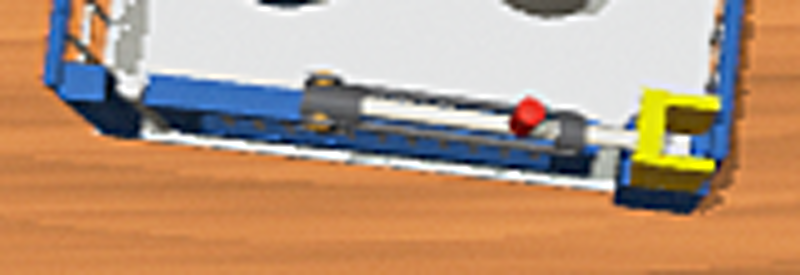

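View pics/c2.png

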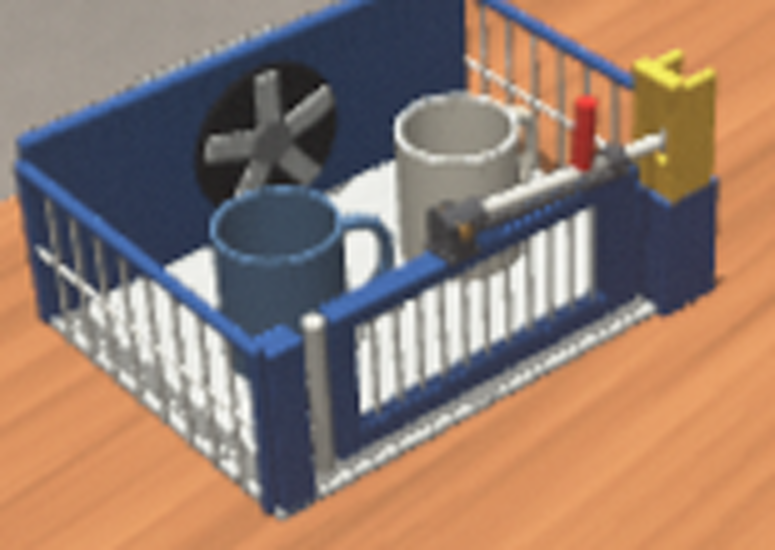

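```bash
python3 - <<'E'
from h import *
T=cv2.imread("pics/top0.png")
cv2.imwrite("pics/c3.png",cv2.resize(T[70:215,190:360],None,fx=4,fy=4,interpolation=cv2.INTER_CUBIC))
print("btn",tri((152.8,243.9),(214.4,300.3)),onz("top",(153.3,243.9),73),onz("side",(214.5,301),73))
print("knobtop",onz("top",(296,181.9),179),onz("side",(272,180),179),tri((296,181.9),(272,180)))
E
```

```text
btn [407.48585349 354.2254359   67.68675825] [408.10193668 351.75392001  73.        ] [400.79998748 358.46046971  73.        ]
knobtop [547.9268944  -24.66000183 179.        ] [542.3037892  -18.55280218 179.        ] [548.50326511 -25.0277633  173.37418858]
```

View pics/c3.png

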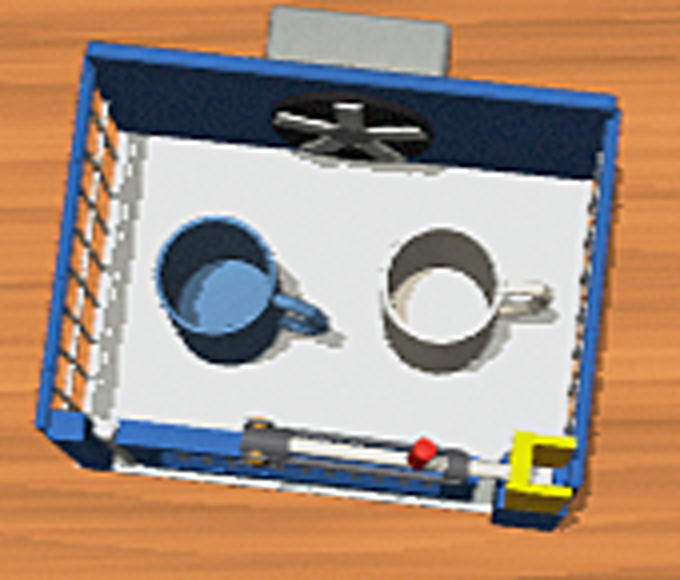

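```bash
python3 - <<'E'
from h import *
f=lambda x,y:(190+x/4-.4,70+y/4-.4)
c={k:onz("top",f(*p),120) for k,p in dict(BL=(92,43),BR=(620,100),FL=(38,430)).items()}
print(c)
d=c["BR"]-c["BL"];print("yaw from back",np.degrees(np.arctan2(d[0],-d[1])),np.linalg.norm(d))
e=c["BL"]-c["FL"];print("yaw from left",np.degrees(np.arctan2(e[1],e[0])),np.linalg.norm(e))
S=cv2.imread("pics/side0.png")
cv2.imwrite("pics/c4.png",cv2.resize(S[280:345,180:260],None,fx=8,fy=8,interpolation=cv2.INTER_CUBIC))
print(proj("side",[408,352,73]),proj("top",[408,352,73]))
print(proj("side",[548,-24.7,179]),proj("side",[548,-24.7,130]))
E
```

```text
{'BL': array([829.12040452, 186.40043714, 120.        ]), 'BR': array([ 783.10256385, -154.70074214,  120.        ]), 'FL': array([574.96722817, 220.80658363, 120.        ])}
yaw from back -7.683363684479919 344.1913075056373
yaw from left -7.709583540453794 256.4714798236722
[214.37178417 298.08251265] [153.20654613 243.94024567]
[271.89852735 178.4663601 ] [271.88523049 192.27817153]
```

View pics/c4.png

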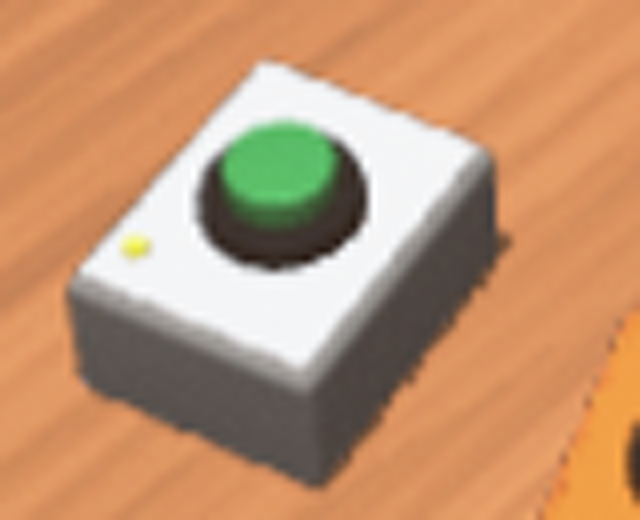

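```bash
python3 - <<'E'
from h import *
f=lambda x,y:(190+x/5-.4,160+y/5-.4)
g=lambda x,y:(155+x/5-.4,160+y/5-.4)
print("pivot",onz("top",f(328,102),146))
print("hingepost side",onz("side",g(313,322),120), "keeper top", onz("top",f(680,140),175))
print("gate top rail end",onz("top",f(150,92),120),onz("top",f(150,76),120))
print("hingepost foot side",onz("side",g(323,475),0))
print("FL post top, side",onz("side",g(278,338),120))
print("FR corner side",onz("side",g(715,185),116))
E
```

```text
pivot [560.21097299  75.58603409 146.        ]
hingepost side [569.53244053 182.25813817 120.        ] keeper top [533.55018221 -95.1636308  175.        ]
gate top rail end [571.67789767 168.42770108 120.        ] [579.92480116 168.41837175 120.        ]
hingepost foot side [577.24039758 177.58467634   0.        ]
FL post top, side [573.69049348 204.80206968 120.        ]
FR corner side [487.67585456 -73.59532519 116.        ]
```

```bash
python3 -m crank '[[0,0,-9.3,0,0,0,-1],[0,0,-9.3,0,0,0,-1],[0,0,-9.3,0,0,0,-1],[0,0,-9.3,0,0,0,-1],[0,0,-9.3,0,0,0,-1],[0,0,-9.3,0,0,0,-1],[0,0,-9.4,0,0,0,-1]]' 20
cat >> h.py <<'E'
from scipy.spatial.transform import Rotation as Ro
def go(t):
    s=bot.read_state();R=Ro.from_quat(s["tool_rot"]);d=R.inv().apply(np.array(t)-s["eef_pos"])/1000
    x=R.as_matrix()[:,0];print("pos",s["eef_pos"].round(1),"phi",np.degrees(np.arctan2(x[1],x[0])).round(2),"z",R.as_matrix()[:,2].round(4),"F",s["force"].round(2),"w",s["width"].round(1),"t",s["t"]);print("delta tool m",d.round(4),"rows",np.linalg.norm(d)/.0625)
E
python3 -c "
from h import *
go([405,354,200])"
```

```text
t: 0.98
eef_pos: [161.8, -525.3, 226.8]
tool_rot: [0.751, 0.66, 0.0, -0.001]
force: [0.2, 0.3, -0.1]
width: 27.7Traceback (most recent call last):
  File "<string>", line 3, in <module>
    go([405,354,200])
    ~~^^^^^^^^^^^^^^^
  File "h.py", line 27, in go
    x=R.as_matrix()[:,0];print("pos",s["eef_pos"].round(1),"phi",np.degrees(np.arctan2(x[1],x[0])).round(2),"z",R.as_matrix()[:,2].round(4),"F",s["force"].round(2),"w",s["width"].round(1),"t",s["t"]);print("delta tool m",d.round(4),"rows",np.linalg.norm(d)/.0625)
                                                                                                                                                                        ^^^^^^^^^^^^^^^^
AttributeError: 'float' object has no attribute 'round'
```

```bash
sed -i 's/s\["width"\].round(1)/round(s["width"],1)/' h.py
python3 -c "
from h import *
go([405,354,200])"
```

```text
pos [ 161.8 -525.3  226.8] phi 82.63 z [-2.0e-04  1.3e-03 -1.0e+00] F [ 0.17  0.28 -0.1 ] w 27.7 t 0.975
delta tool m [0.9032 0.1284 0.0279] rows 14.603705407155278
```

```bash
python3 -m crank '[[0,0,0,0.0565,0.008,0,-1],[0,0,0,0.0565,0.008,0,-1],[0,0,0,0.0565,0.008,0,-1],[0,0,0,0.0565,0.008,0,-1],[0,0,0,0.0565,0.008,0,-1],[0,0,0,0.0565,0.008,0,-1],[0,0,0,0.0565,0.008,0,-1],[0,0,0,0.0565,0.008,0,-1]]'
python3 -m crank '[[0,0,0,0.0565,0.008,0,-1],[0,0,0,0.0565,0.008,0,-1],[0,0,0,0.0565,0.008,0,-1],[0,0,0,0.0565,0.008,0,-1],[0,0,0,0.0565,0.008,0,-1],[0,0,0,0.0565,0.008,0,-1],[0,0,0,0.0565,0.008,0,-1],[0,0,0,0,0,0,-1]]'
python3 -c "
from h import *
go([406,353,130])"
```

```text
t: 1.98
eef_pos: [285.6, -84.5, 227.2]
tool_rot: [0.753, 0.658, 0.0, 0.0]
force: [1.8, -0.2, 0.6]
width: 0.6
t: 2.98
eef_pos: [393.8, 300.8, 225.3]
tool_rot: [0.751, 0.66, -0.002, -0.001]
force: [0.8, -0.2, -0.2]
width: 0.2
pos [393.8 300.8 225.3] phi 82.58 z [-0.0036 -0.0016 -1.    ] F [ 0.79 -0.18 -0.22] w 0.2 t 2.975
delta tool m [0.0536 0.0057 0.0952] rows 1.749989118757282
```

```bash
python3 -m crank '[[0,0,0,0.027,0.003,0,-1],[0,0,0,0.027,0.003,0,-1],[0,0,0,0,0,0.045,-1],[0,0,0,0,0,0.045,-1],[0,0,0,0,0,0,-1]]'
python3 -c "
from h import *
go([406,353,95])
for n in('side','top'): cv2.imwrite(f'pics/{n}1.png',bot.camera(n)[:,:,::-1])
S=cv2.imread('pics/side1.png');cv2.imwrite('pics/s1c.png',cv2.resize(S[220:340,150:280],None,fx=5,fy=5))
T=cv2.imread('pics/top1.png');cv2.imwrite('pics/t1c.png',cv2.resize(T[200:300,100:230],None,fx=5,fy=5))
"
```

```text
t: 3.6
eef_pos: [404.7, 348.0, 133.2]
tool_rot: [0.753, 0.658, -0.005, -0.0]
force: [-0.0, 0.2, 0.1]
width: 0.8
pos [404.7 348.  133.2] phi 82.27 z [-0.0081 -0.0062 -0.9999] F [-0.04  0.22  0.07] w 0.8 t 3.6
delta tool m [0.0054 0.0009 0.0381] rows 0.6161444842011483
```

View pics/s1c.png

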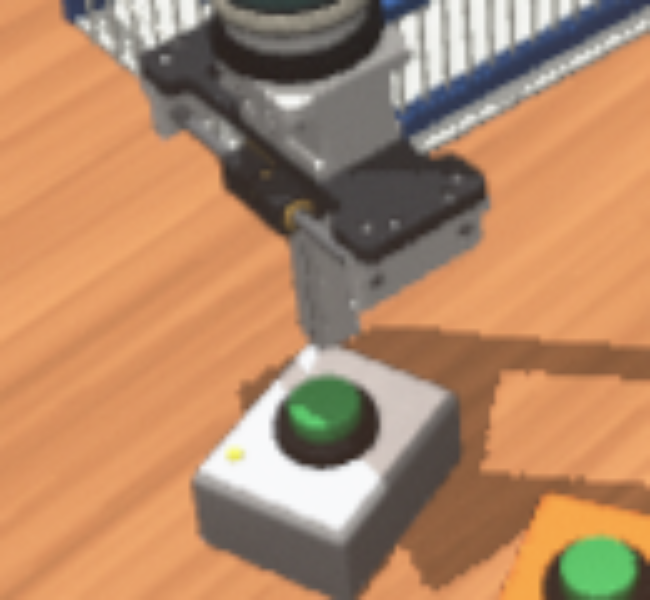

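View pics/t1c.png

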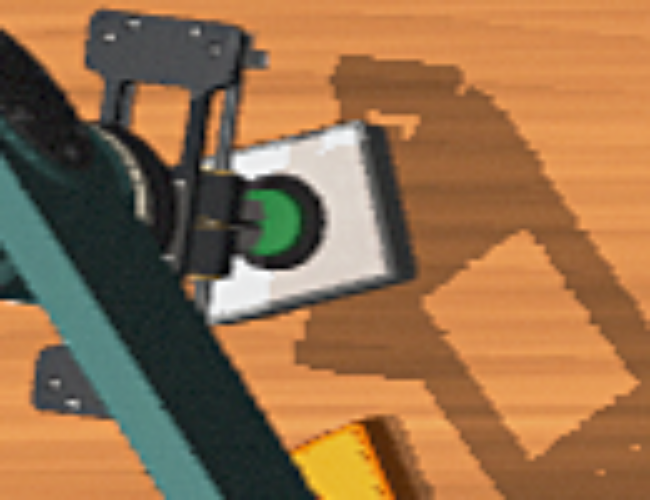

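The tool is over the button, which sits at top ≈(154,244) and side ≈(215,300), with the tips about 38 mm above it.

```bash
python3 -m crank '[[0,0,0,0.005,0.001,0.02,-1],[0,0,0,0,0,0.012,-1],[0,0,0,0,0,0,-1]]'
python3 -m crank '[[0,0,0,0,0,0.004,-1],[0,0,0,0,0,0.002,-1],[0,0,0,0,0,0,-1]]'
python3 -m crank '[[0,0,0,0,0,0.002,-1],[0,0,0,0,0,0.002,-1],[0,0,0,0,0,0,-1]]'
python3 -c "
from h import *
go([406,353,88])"
```

```text
t: 4.08
eef_pos: [409.0, 355.5, 105.9]
tool_rot: [0.753, 0.658, 0.0, 0.0]
force: [-0.4, 0.7, 0.6]
width: 0.4
t: 4.45
eef_pos: [408.9, 355.7, 99.5]
tool_rot: [0.753, 0.658, 0.0, 0.0]
force: [-0.4, -0.6, -0.6]
width: 0.5
t: 4.82
eef_pos: [408.9, 355.8, 95.4]
tool_rot: [0.753, 0.658, 0.0, 0.0]
force: [0.5, 0.6, 0.2]
width: 0.8
pos [408.9 355.8  95.4] phi 82.32 z [ 1.e-04 -1.e-04 -1.e+00] F [0.52 0.56 0.22] w 0.8 t 4.825
delta tool m [-0.0031 -0.0025  0.0074] rows 0.13545209946586986
```

```bash
python3 -m crank '[[0,0,0,-0.002,-0.001,0.003,-1],[0,0,0,0,0,0,-1]]'
python3 -m crank '[[0,0,0,0,0,0.002,-1],[0,0,0,0,0,0,-1]]'
python3 -m crank '[[0,0,0,0,0,0.002,-1],[0,0,0,0,0,0,-1]]'
python3 -m crank '[[0,0,0,0,0,0.001,-1],[0,0,0,0,0,0,-1]]'
```

```text
t: 5.08
eef_pos: [408.1, 354.3, 93.0]
tool_rot: [0.753, 0.658, 0.001, -0.0]
force: [1.6, 1.4, 2.3]
width: 0.5
t: 5.32
eef_pos: [408.1, 354.3, 90.9]
tool_rot: [0.753, 0.658, 0.001, 0.0]
force: [0.8, 1.7, 4.3]
width: 0.4
t: 5.58
eef_pos: [408.1, 354.3, 88.8]
tool_rot: [0.753, 0.658, 0.001, 0.0]
force: [1.8, 1.1, 4.4]
width: 0.6
t: 5.82
eef_pos: [408.1, 354.3, 88.3]
tool_rot: [0.753, 0.658, 0.001, 0.0]
force: [0.4, 2.1, 6.4]
width: 0.8
```

Contact was near 95, and the force is now rising. I'll push to the stop.

```bash
python3 -m crank '[[0,0,0,0,0,0.001,-1],[0,0,0,0,0,0,-1]]'
python3 -m crank '[[0,0,0,0,0,0.001,-1],[0,0,0,0,0,0,-1]]'
python3 -m crank '[[0,0,0,0,0,0,-1],[0,0,0,0,0,0,-1]]'
```

```text
t: 6.08
eef_pos: [408.1, 354.3, 88.2]
tool_rot: [0.753, 0.658, 0.001, 0.0]
force: [-0.6, 1.2, 10.0]
width: 0.6
t: 6.32
eef_pos: [408.2, 354.3, 88.1]
tool_rot: [0.753, 0.658, 0.001, 0.0]
force: [-2.4, -0.1, 13.1]
width: 0.5
t: 6.58
eef_pos: [408.2, 354.4, 88.1]
tool_rot: [0.753, 0.658, 0.001, 0.0]
force: [-1.0, 1.5, 13.7]
width: 0.6
```

Button bottomed at z≈88.1 with 13 N. Now up and across.

```bash
python3 -m crank '[[0,0,0,0,0,-0.03,-1],[0,0,0,0,0,-0.06,-1],[0,0,0,0,0,-0.06,0],[0,0,0,0,0,0,0]]'
python3 -c "
from h import *
go([547.5,-24,240])
for n in('side','top'): cv2.imwrite(f'pics/{n}2.png',bot.camera(n)[:,:,::-1])
S=cv2.imread('pics/side2.png');cv2.imwrite('pics/s2c.png',cv2.resize(S[280:345,180:260],None,fx=8,fy=8))
"
```

```text
t: 7.08
eef_pos: [408.9, 354.4, 240.4]
tool_rot: [0.753, 0.658, 0.004, 0.001]
force: [-0.6, 0.7, -0.3]
width: 17.3
pos [408.9 354.4 240.4] phi 82.31 z [ 0.0065  0.0036 -1.    ] F [-0.64  0.66 -0.26] w 17.3 t 7.075
delta tool m [-3.564e-01  1.880e-01 -1.000e-04] rows 6.4478388902089225
```

View pics/s2c.png

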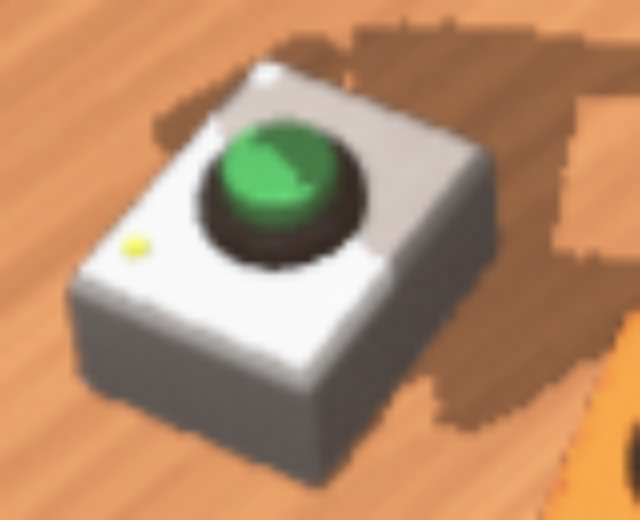

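The button is back up at side (215,300), looking as it did before the press. Move over the knob.

```bash
python3 -m crank '[[0,0,0,-0.051,0.0269,0,0],[0,0,0,-0.051,0.0269,0,0],[0,0,0,-0.051,0.0269,0,0],[0,0,0,-0.051,0.0269,0,0],[0,0,0,-0.051,0.0269,0,0],[0,0,0,-0.051,0.0269,0,0],[0,0,0,-0.051,0.0269,0,0],[0,0,0,0,0,0,0]]'
python3 -m crank '[[0,0,0,0,0,0,0],[0,0,0,0,0,0,0]]'
python3 -c "
from h import *
go([547.5,-24,225])
for n in('side','top'): cv2.imwrite(f'pics/{n}3.png',bot.camera(n)[:,:,::-1])
S=cv2.imread('pics/side3.png');cv2.imwrite('pics/s3c.png',cv2.resize(S[110:270,170:330],None,fx=3.7,fy=3.7))
T=cv2.imread('pics/top3.png');cv2.imwrite('pics/t3c.png',cv2.resize(T[130:250,220:380],None,fx=5,fy=5))
"
```

```text
t: 8.18
eef_pos: [545.4, -28.5, 230.8]
tool_rot: [0.755, 0.656, -0.003, -0.003]
force: [-0.2, 0.5, -0.4]
width: 46.9
t: 8.43
eef_pos: [545.7, -23.6, 234.4]
tool_rot: [0.752, 0.659, -0.001, -0.001]
force: [-0.5, 0.3, 0.3]
width: 47.0
pos [545.7 -23.6 234.4] phi 82.43 z [-2.2e-03  5.0e-04 -1.0e+00] F [-0.5   0.35  0.28] w 47.0 t 8.425
delta tool m [-0.0002  0.0018  0.0094] rows 0.15393625449343126
```

View pics/s3c.png

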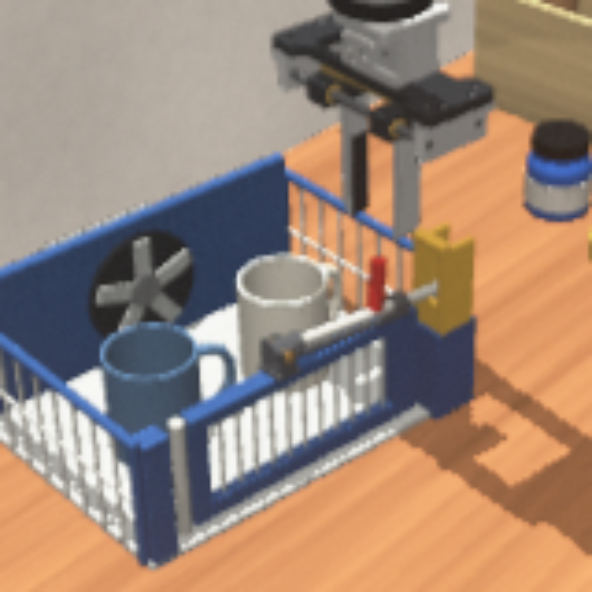

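View pics/t3c.png

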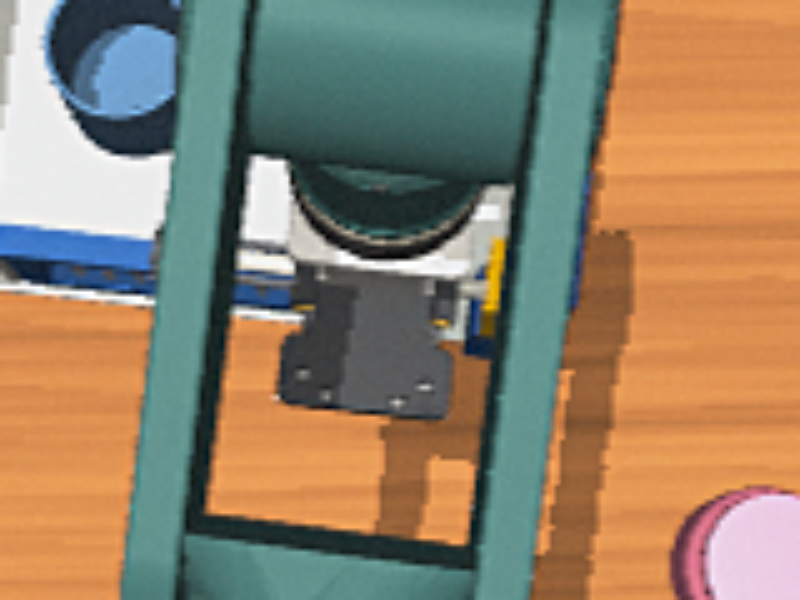

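```bash
python3 - <<'E'
from h import *
c=np.array([545.7,-23.6,212.4]);u=np.array([.991,-.134,0]);v=np.array([.134,.991,0])
for a in(-36,-23.5,23.5,36):
  for b in (-8,8): print(a,b,((proj("side",c+a*u+b*v)-[170,110])*3.7).round(1))
print("knobtop",((proj("side",[547.5,-24,179])-[170,110])*3.7).round(1))
S=cv2.imread('pics/side3.png');cv2.imwrite('pics/s3d.png',cv2.resize(S[140:210,250:305],None,fx=8,fy=8,interpolation=cv2.INTER_CUBIC))
E
```

```text
-36 -8 [417.  233.5]
-36 8 [401.6 240.7]
-23.5 -8 [406.1 227.1]
-23.5 8 [390.8 234.3]
23.5 -8 [366.3 203.8]
23.5 8 [351.  210.7]
36 -8 [355.9 197.7]
36 8 [340.7 204.5]
knobtop [376.9 253.9]
```

View pics/s3d.png

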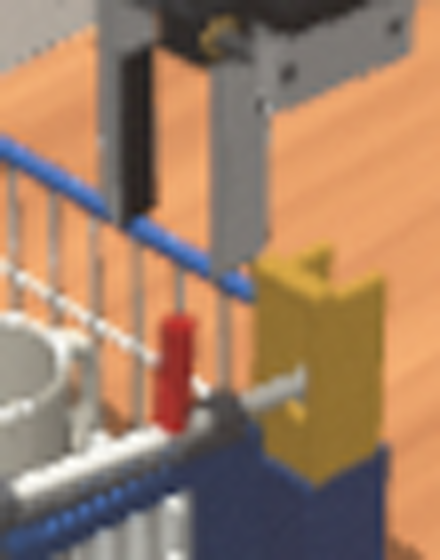

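Side view: jaws straddle the knob line (knob top at ≈(272,180), tips at ≈(267,168) and (280,172)). Descend.

```bash
python3 -m crank '[[0,0,0,0,0.0015,0.02,0],[0,0,0,0,0,0.02,0],[0,0,0,0,0,0.015,0],[0,0,0,0,0,0.009,0],[0,0,0,0,0,0,0],[0,0,0,0,0,0,0]]'
python3 -c "
from h import *
go([547.5,-24,167])
S=bot.camera('side')[:,:,::-1];cv2.imwrite('pics/s4.png',cv2.resize(S[130:215,240:320],None,fx=7,fy=7,interpolation=cv2.INTER_CUBIC))
"
```

```text
t: 9.28
eef_pos: [548.5, -25.3, 172.3]
tool_rot: [0.753, 0.658, 0.0, 0.001]
force: [0.6, -0.7, 0.6]
width: 46.7
pos [548.5 -25.3 172.3] phi 82.33 z [ 1.5e-03 -3.0e-04 -1.0e+00] F [ 0.61 -0.69  0.6 ] w 46.7 t 9.275
delta tool m [ 0.0011 -0.0012  0.0053] rows 0.08884955971829167
```

View pics/s4.png

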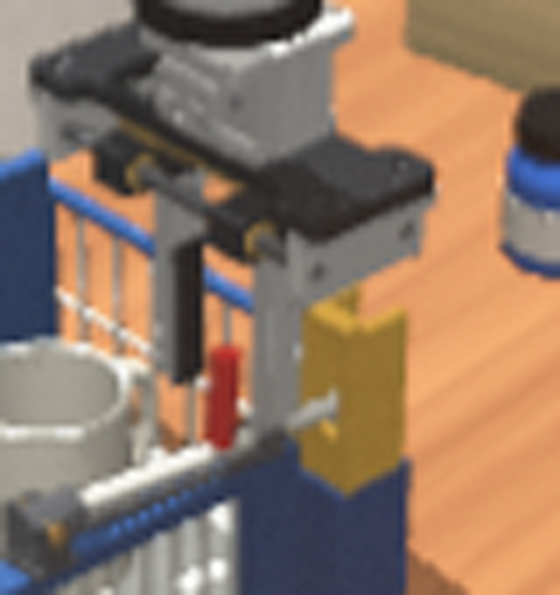

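The post stands between the pads, (221,412) in the crop, and slightly toward the hinge from the pad centre. I'll shift a few mm, lower, then close gently.

```bash
python3 -m crank '[[0,0,0,0.0035,-0.002,0.005,0],[0,0,0,0,0,0,-0.4],[0,0,0,0,0,0,-0.6],[0,0,0,0,0,0,-0.65],[0,0,0,0,0,0,-0.7],[0,0,0,0,0,0,-0.75],[0,0,0,0,0,0,-0.8],[0,0,0,0,0,0,-1]]' 6
python3 -c "
from h import *
go([547.5,-24,167])
S=bot.camera('side')[:,:,::-1];cv2.imwrite('pics/s5.png',cv2.resize(S[130:215,240:320],None,fx=7,fy=7,interpolation=cv2.INTER_CUBIC))
"
```

```text
t: 10.32
eef_pos: [546.8, -21.6, 166.6]
tool_rot: [0.753, 0.658, 0.0, 0.0]
force: [2.4, -0.3, -0.1]
width: 13.8
pos [546.8 -21.6 166.6] phi 82.32 z [ 8.e-04 -2.e-04 -1.e+00] F [ 2.37 -0.29 -0.11] w 13.8 t 10.325
delta tool m [-0.0023  0.001  -0.0004] rows 0.04004726681536425
```

View pics/s5.png

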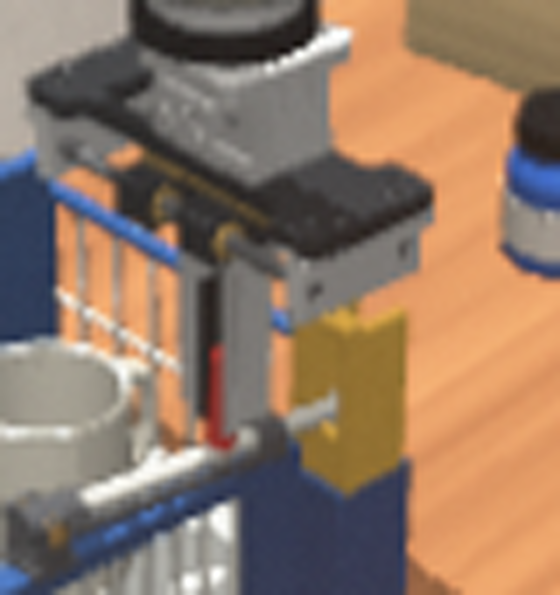

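Gripped (13.8 mm, side view shows the post between the pads). Firm up the grip, then lift.

```bash
python3 -m crank '[[0,0,0,0,0.0005,0,-1],[0,0,0,0,0,0,-1],[0,0,0,0.0005,0,-0.003,-1],[0,0,0,0.001,0,-0.003,-1],[0,0,0,0,0,0,-1]]' 30
python3 -m crank '[[0,0,0,0.001,0,-0.003,-1],[0,0,0,0.0005,0,-0.002,-1],[0,0,0,0,0,0,-1],[0,0,0,0,0,0,-1]]'
python3 -c "
from h import *
go([547.5,-24,167])
S=bot.camera('side')[:,:,::-1];cv2.imwrite('pics/s6.png',cv2.resize(S[130:215,240:320],None,fx=7,fy=7,interpolation=cv2.INTER_CUBIC))
"
```

```text
t: 11.0
eef_pos: [546.8, -20.1, 171.8]
tool_rot: [0.753, 0.658, -0.001, -0.0]
force: [2.3, -1.3, -7.1]
width: 13.6
t: 11.5
eef_pos: [547.4, -18.2, 177.4]
tool_rot: [0.753, 0.658, 0.0, -0.0]
force: [2.4, 2.6, -6.7]
width: 13.3
pos [547.4 -18.2 177.4] phi 82.34 z [ 0.e+00  7.e-04 -1.e+00] F [ 2.41  2.63 -6.72] w 13.3 t 11.5
delta tool m [-0.0057  0.0008  0.0104] rows 0.19086014344809016
```

View pics/s6.png

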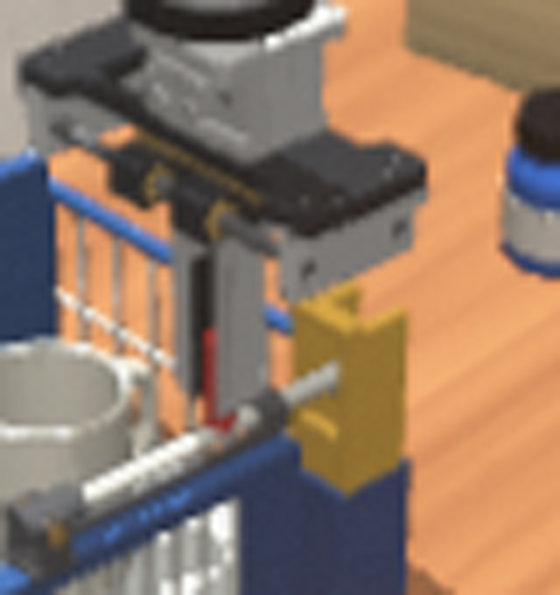

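The rod is now clearly above the lip ((335,375) in the crop, was (335,405)), about 15 mm at the nose and 10 mm at the knob. Pull.

```bash
python3 -m crank '[[0,0,0,0.005,0,0,-1],[0,0,0,0.007,0,0,-1],[0,0,0,0.007,0,0,-1],[0,0,0,0,0,0,-1]]'
python3 -m crank '[[0,0,0,0.008,0,0,-1],[0,0,0,0.008,0,0,-1],[0,0,0,0.008,0,0,-1],[0,0,0,0,0,0,-1]]'
python3 -c "
from h import *
go([547.5,-24,167])
S=bot.camera('side')[:,:,::-1];cv2.imwrite('pics/s7.png',cv2.resize(S[130:215,240:320],None,fx=7,fy=7,interpolation=cv2.INTER_CUBIC))
"
```

```text
t: 12.05
eef_pos: [550.1, 1.3, 177.3]
tool_rot: [0.753, 0.659, 0.0, -0.0]
force: [2.5, -0.2, -7.1]
width: 13.1
t: 12.55
eef_pos: [553.3, 25.4, 177.2]
tool_rot: [0.752, 0.659, 0.001, -0.001]
force: [2.6, 0.6, -7.0]
width: 13.6
pos [553.3  25.4 177.2] phi 82.4 z [ 1.0e-04  1.7e-03 -1.0e+00] F [ 2.62  0.58 -7.01] w 13.6 t 12.55
delta tool m [-0.0498  0.0008  0.0101] rows 0.8126470266160611
```

View pics/s7.png

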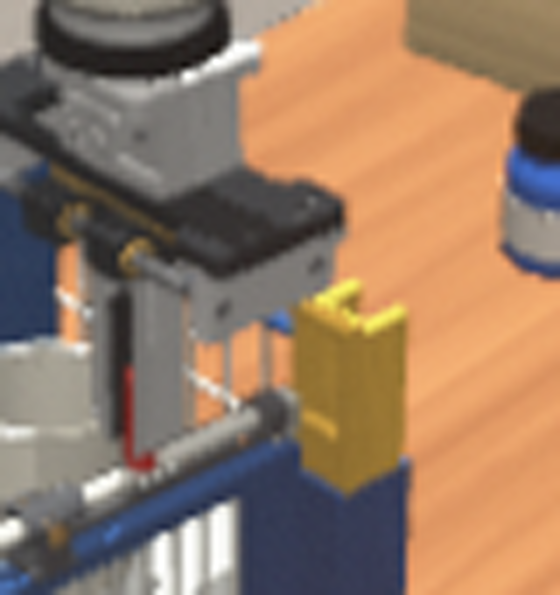

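Nose is out of the keeper. Pull on to the stop.

```bash
python3 -m crank '[[0,0,0,0.004,0,0,-1],[0,0,0,0.003,0,0,-1],[0,0,0,0,0,0,-1]]'
python3 -m crank '[[0,0,0,0.001,0,0,-1],[0,0,0,0,0,0,-1]]'
python3 -m crank '[[0,0,0,0.001,0,0,-1],[0,0,0,0,0,0,-1]]'
python3 -m crank '[[0,0,0,0.001,0,0,-1],[0,0,0,0,0,0,-1]]'
```

```text
t: 12.98
eef_pos: [554.1, 31.0, 177.4]
tool_rot: [0.753, 0.658, 0.0, 0.0]
force: [3.0, -1.2, -7.0]
width: 13.5
t: 13.22
eef_pos: [554.2, 31.8, 177.4]
tool_rot: [0.753, 0.658, -0.0, 0.0]
force: [2.8, -1.8, -5.6]
width: 13.3
t: 13.48
eef_pos: [554.4, 32.9, 177.4]
tool_rot: [0.753, 0.658, -0.0, 0.0]
force: [2.9, -1.6, -5.9]
width: 13.5
t: 13.72
eef_pos: [554.5, 34.0, 177.4]
tool_rot: [0.753, 0.658, 0.0, 0.0]
force: [3.4, -2.4, -7.6]
width: 13.3
```

```bash
python3 -m crank '[[0,0,0,0.001,0,0,-1],[0,0,0,0,0,0,-1]]'
python3 -m crank '[[0,0,0,0.001,0,0,-1],[0,0,0,0,0,0,-1]]'
python3 -c "
from h import *
go([547.5,-24,167])
print('hinge est', (lambda p:p)(np.array([573.5,175])))
"
```

```text
t: 13.98
eef_pos: [554.7, 35.0, 177.4]
tool_rot: [0.753, 0.658, 0.0, 0.0]
force: [2.8, -1.7, -7.5]
width: 13.2
t: 14.22
eef_pos: [554.8, 36.0, 177.5]
tool_rot: [0.753, 0.658, 0.0, -0.0]
force: [3.4, -2.1, -6.4]
width: 13.3
pos [554.8  36.  177.5] phi 82.33 z [ 1.e-04  1.e-04 -1.e+00] F [ 3.39 -2.07 -6.38] w 13.3 t 14.225
delta tool m [-0.0604  0.0008  0.0104] rows 0.9814979303137925
hinge est [573.5 175. ]
```

```bash
python3 -m crank '[[0,0,0,0.001,0,0,-1],[0,0,0,0,0,0,-1]]'
python3 -m crank '[[0,0,0,0.001,0,0,-1],[0,0,0,0,0,0,-1]]'
python3 -c "
from h import *
for n in('side','top'): cv2.imwrite(f'pics/{n}8.png',bot.camera(n)[:,:,::-1])
S=cv2.imread('pics/side8.png');cv2.imwrite('pics/s8.png',cv2.resize(S[130:230,215:315],None,fx=6,fy=6,interpolation=cv2.INTER_CUBIC))
T=cv2.imread('pics/top8.png');cv2.imwrite('pics/t8.png',cv2.resize(T[130:230,200:350],None,fx=5,fy=5,interpolation=cv2.INTER_CUBIC))
"
```

```text
t: 14.48
eef_pos: [554.9, 36.3, 177.6]
tool_rot: [0.753, 0.658, -0.0, 0.001]
force: [3.1, -3.6, -6.8]
width: 13.0
t: 14.72
eef_pos: [555.0, 36.4, 177.7]
tool_rot: [0.753, 0.658, -0.001, 0.001]
force: [2.5, -6.6, -5.8]
width: 13.4
```

View pics/s8.png

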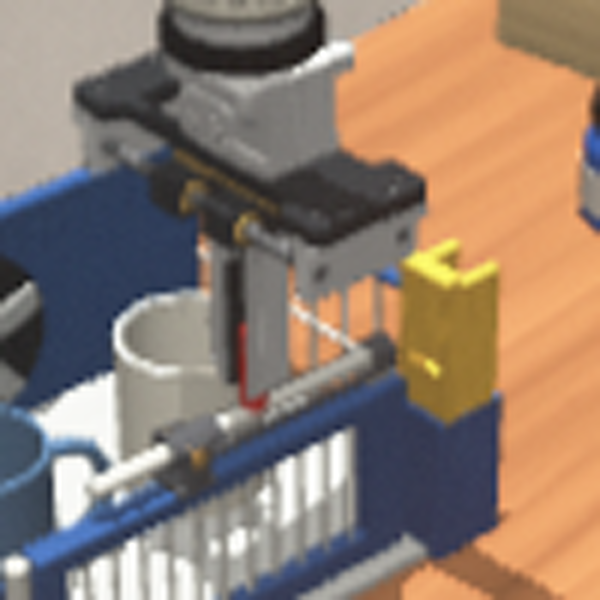

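View pics/t8.png

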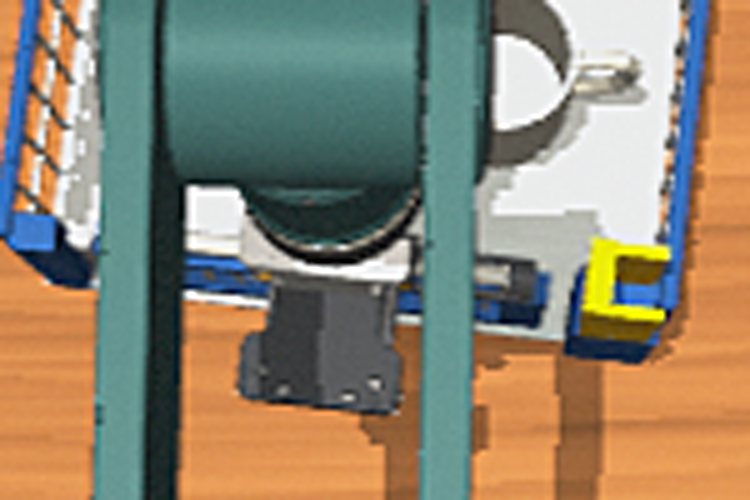

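The bolt is at its stop (force rises at y≈36.4) and the nose is clear of the keeper. Ease off 1 mm and swing.

```bash
python3 -m crank '[[0,0,0,-0.001,0,0,-1],[0,0,1,0,-0.0024,0,-1],[0,0,1.95,0,-0.0048,0,-1],[0,0,1.95,0,-0.0048,0,-1],[0,0,1.95,0,-0.0048,0,-1],[0,0,0,0,0,0,-1]]'
python3 -c "
from h import *
go([547.5,-24,167])
cv2.imwrite('pics/t9.png',cv2.resize(bot.camera('top')[130:230,200:350,::-1],None,fx=5,fy=5,interpolation=cv2.INTER_CUBIC))
"
```

```text
t: 15.58
eef_pos: [538.0, 39.5, 177.5]
tool_rot: [0.791, 0.612, -0.0, 0.0]
force: [1.6, -5.0, -5.9]
width: 13.5
pos [538.   39.5 177.5] phi 75.47 z [-2.e-04 -8.e-04 -1.e+00] F [ 1.65 -4.96 -5.89] w 13.5 t 15.575
delta tool m [-0.0591  0.0251  0.0106] rows 1.0416918021779014
```

View pics/t9.png

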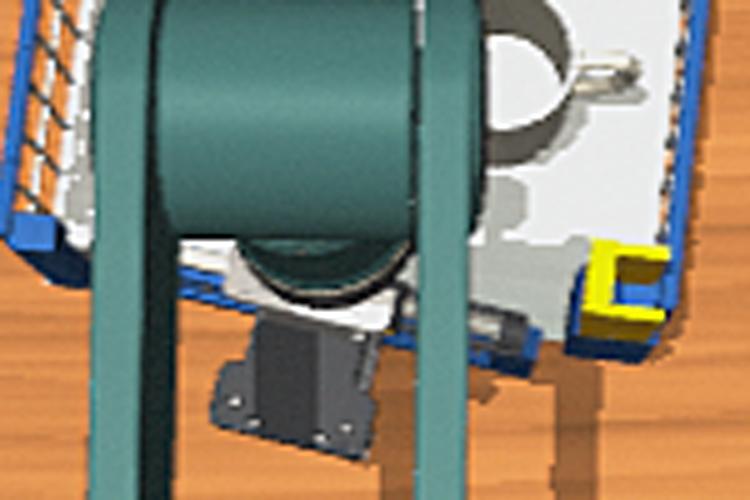

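The gate is following: its end is now at crop (520,365) and clear of the keeper. Continue, easing along the rod.

```bash
python3 -m crank '[[0,0,2.1,-0.0005,-0.0051,0,-1],[0,0,2.1,-0.0005,-0.0051,0,-1],[0,0,2.1,-0.0003,-0.0051,0,-1],[0,0,2.1,-0.0003,-0.0051,0,-1],[0,0,2.1,0,-0.0051,0,-1],[0,0,2.1,0,-0.0051,0,-1],[0,0,0,0,0,0,-1],[0,0,0,0,0,0,-1]]'
python3 -c "
from h import *
go([547.5,-24,167])
for n in('side','top'): cv2.imwrite(f'pics/{n}10.png',bot.camera(n)[:,:,::-1])
S=cv2.imread('pics/side10.png');cv2.imwrite('pics/s10.png',cv2.resize(S[130:270,175:315],None,fx=5,fy=5,interpolation=cv2.INTER_CUBIC)[:600])
T=cv2.imread('pics/top10.png');cv2.imwrite('pics/t10.png',cv2.resize(T[130:230,200:350],None,fx=5,fy=5,interpolation=cv2.INTER_CUBIC))
"
```

```text
t: 16.62
eef_pos: [509.5, 49.3, 177.3]
tool_rot: [0.853, 0.522, 0.0, -0.0]
force: [4.0, 0.9, -8.1]
width: 13.3
pos [509.5  49.3 177.3] phi 62.94 z [ 4.0e-04  1.2e-03 -1.0e+00] F [ 3.98  0.89 -8.15] w 13.3 t 16.625
delta tool m [-0.048   0.0672  0.0102] rows 1.3314856507054464
```

View pics/s10.png

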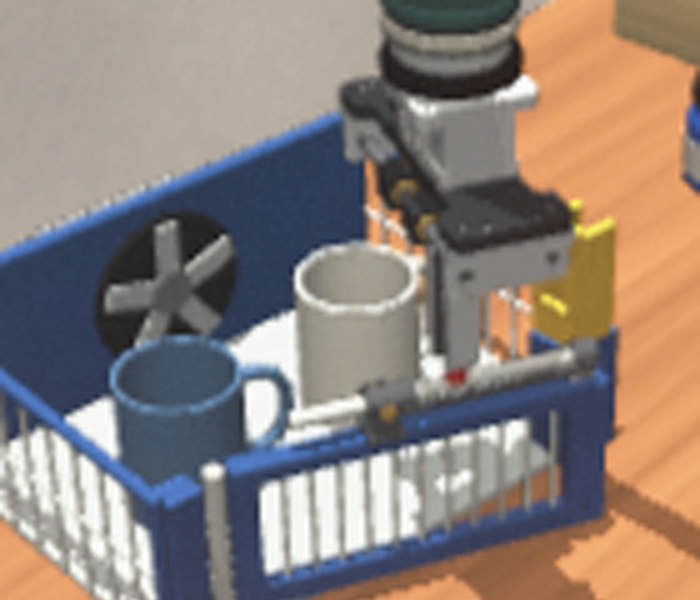

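View pics/t10.png

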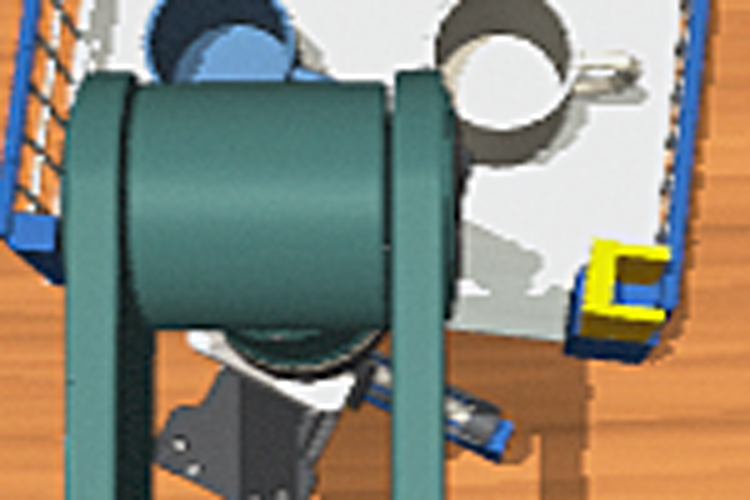

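```bash
python3 - <<'E'
from h import *
f=lambda x,y:(200+x/5-.4,130+y/5-.4)
g=lambda x,y:(175+x/5-.4,130+y/5-.4)
H=np.array([573.9,176]);u=np.array([.991,-.134]);v=np.array([.134,.991])
for nm,p in(("open",onz("top",f(508,441),120)),("sideopen end",onz("side",g(605,380),120)),("closed t8",onz("top",cf:=f(543,297),120))):
    d=p[:2]-H;print(nm,p.round(1),"u",d@u,"v",d@v,"ang",np.degrees(np.arctan2(-(d@u),-(d@v))))
E
```

```text
open [466.7 -37.  120. ] u -77.70186529350647 v -225.49628771069118 ang 19.013007441246774
sideopen end [459.7 -28.6 120. ] u -85.71064714432472 v -218.07108221948363 ang 21.456809414237497
closed t8 [539.4 -56.1 120. ] u -3.097212408674349 v -234.62879788392786 ang 0.7562877809077404
```

Top and side rays put the edge 78 and 86 mm out, and the tool travel gives 80 mm. Final check that it is steady and nothing else has moved.

```bash
python3 -m crank '[[0,0,0,0,0,0,-1],[0,0,0,0,0,0,-1],[0,0,0,0,0,0,-1],[0,0,0,0,0,0,-1],[0,0,0,0,0,0,-1],[0,0,0,0,0,0,-1],[0,0,0,0,0,0,-1],[0,0,0,0,0,0,-1]]'
python3 -c "
from h import *
for n in('side','top'): cv2.imwrite(f'pics/{n}11.png',bot.camera(n)[:,:,::-1])
"
```

```text
t: 17.73
eef_pos: [509.1, 48.6, 177.4]
tool_rot: [0.853, 0.522, -0.0, 0.0]
force: [4.3, -0.4, -8.7]
width: 13.0
```

View pics/top11.png

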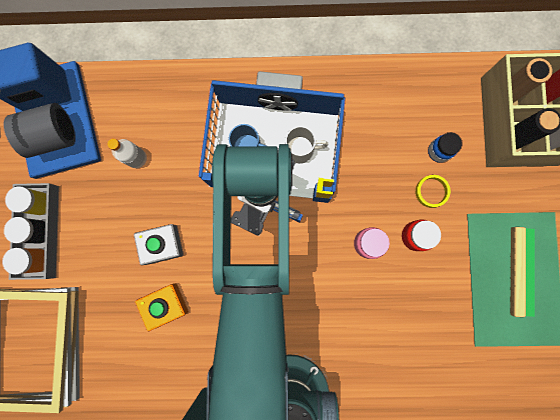

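View pics/side11.png

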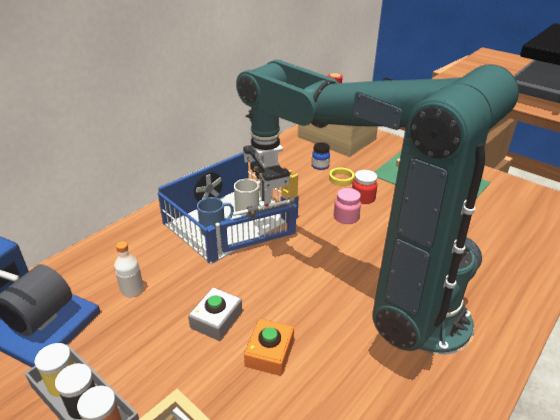

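Everything else stands where it did: both mugs, the tubs, tape roll and jar, and the button is up at top (155,244). The gate is held open at top ≈(301,217). Signing off.

```bash
python3 -c "
from workcell import bot
print(bot.sign_off())"
```

```text
the job is handed in; nothing more can be done
None
```

The job is done and handed in at about 18 s; sign-off reports no verdict.

- **Button:** I pressed the green button on the grey box down to its stop (about 7 mm of travel, 13 N). A picture afterwards showed it sprung back up. I saw no direct sign that the fan had stopped.
- **Bolt:** I gripped the red knob, lifted it about 11 mm over the lip and drew the bolt back until it met its stop, about 55 mm.
- **Gate:** I swung the gate about 19.5° and am still holding the knob with a 30 N grip.

**Last checks:**
- The hold stayed steady for the last second before hand-in, drifting less than 1 mm.
- By tool travel, the free edge is about 80 mm out. The top camera gives 78 mm and the side camera 86 mm, which I put down to pixel and calibration error.
- The force on the tool is about 4 N along x and 8 N vertical. The vertical part is higher than the 2 N expected from the bolt's weight, probably because the post has to turn between the pads.
- The mugs and everything else on the table look unmoved in both views.

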